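# Drive the stuck connector out of the dish-rack leg

### The arm

A 7-joint arm with a two-finger parallel gripper is mounted at the origin on the work surface. World frame = base frame: x ahead of the robot, y to its left, z up, the work surface at z = 0. Lengths are in m, angles in rad, forces in N, time in s.
With the tool pointing down it reaches from about 0.4 to 0.75 m from the base axis. Payload 19.5 kg.
Tool frame: the origin (TCP) lies between the finger pads; the fingertips stand 8 mm ahead of it and the grasp point (between the pads) lies 11 mm behind it (bot.tip_extent is the distance from the TCP to the fingertips, in m); z points along the fingers, y is the line along which they close (so a half turn about z gives the same grasp; the last joint's range is limited). The gripper opens to 85 mm and grips with 20 to 120 N. Pads are 22 mm wide; open, the fingers measure 114 mm over their backs; the gripper's body (76 mm by 85 mm) begins 54 mm behind the grasp point. The pads swing forward as they close: fully open they stand 13 mm farther back than shut.
Start: joints at [1.25, 0.707, -0.028, 1.485, 0.022, 0.951, -0.075], TCP at [0.158, -0.553, 0.239] pointing down, gripper open.
Joint ranges: [-2.71, 2.71], [-0.32, 2.16], [-1.57, 1.52], [0, 2.45], [-1.46, 4.6], [0, 2.02], [-2.83, 2.83]. Speed limits (rad/s): [1.89, 1.89, 2.57, 2.57, 3.01, 3.01, 3.01].

### API

Orientations are given as a unit quaternion [x, y, z, w].
In Python, from workcell import bot gives the robot as it stands.
- The arm moves only by the shell command python3 -m crank 'ROWS'. ROWS is a JSON object of lists of equal length, an entry for each row: "rotation": the turn, a rotation vector about the tool's x, y, z in degrees, a list of three; "travel": the shift along the tool's x, y, z in cm, a list of three; "fingers": the finger opening in cm, from 0 to 8.54. A call has 1 to 20 rows; each row is the pose to reach, as a shift and turn from the pose commanded when the call began, along the tool's axes at that moment; what a row does not reach only later rows make up. A row lasts 1/8 s, in which the tool goes at most 62.5 mm and 10.7 degrees, less where a joint would pass 70% of its speed; a pose out of reach is approached as far as the arm can. A call with a gripper value outside its range is refused whole. The fingers move at their own pace and stop on an object; the grip force is fixed at half the most. Time passes only in rows, so rows that repeat a pose let the fingers close. It gives the time, the measured TCP pose, the force, the opening and the grip force at its end, in the units of the state.
- bot.get_obs(): the state, without advancing time (a new reading comes with each control period).
- bot.grab_frame(name): name is "side" or "top"; returns a dict with "image" (480x640x3 uint8, red, green, blue), "fx", "fy", "cx", "cy" (pixels), "camera_from_world" (4x4, takes a point from world to camera coordinates). Camera axes: x right, y up, looking along -z (the intrinsics and any distortion apply to the point x, -y, -z); pixel columns grow to the right and rows downward; lengths in m; the calibration is good to about 2 mm. A picture is of the moment at which its call begins. There is no depth.
- bot.close_job(): hands the job in; it is judged then, once.
Trained networks look in a picture, given as the dict that the camera call returned (one of the last four; its "shot" number tells which), for a name from the list of things; names that differ only in an ending like _2 or _b are one class to them, and where a whole thing is asked for, a point or a joint stands for the part that bears it (a point fixed in the world has none). Each returns a list of dicts, best first, with "confidence" (0 to 1); they miss things now and then, are a little off and sometimes report something else, mostly with a low value. They report only what shows in the picture. A call takes as long as a camera call.
- bot.spot_in(target, picture): "pixel" ([column, row] in pixels, amid what is visible of it).
- bot.cut_out(target, picture): "pixels" (480x640 bool, what is visible of it) and "pixel" ([column, row] in pixels, amid what is visible of it).
The state is a dict: "t": time; "joint_positions": joint angles; "qvel": joint speeds; "joint_efforts": joint torques, N m; "eef_pos": TCP position; "eef_rot": TCP orientation; "ft_force": force on the tool from outside, world axes, zero at the start; "wrist_torque": the same for the moment, N m; "finger_gap": finger opening in m; "finger_force": force on a finger pad.
Only numpy, scipy, OpenCV 4.12 (cv2) and the standard library are available. Lean on these libraries where they do the work, as an engineer would, in place of code of your own. Each camera call takes 0.05 s, during which the arm holds its last target. There are 200 camera calls.

### The job

A brass connector block is stuck inside the blue leg tube of the dish rack, which is clamped level in the grey stand. Take the wooden spoon from its green rest, feel its handle end into the flanged mouth of the tube without forcing it against the tube, push the block right through so that it drops out of the far end into the steel bowl, then lay the spoon back across both posts of its rest. Leave the other things on the table where they are.

Things in the scene. Friction and masses are not known exactly. Their poses are not given: they have to be found in the camera images.
- stand: Grey stand screwed to the table, base 90 x 130 x 12 mm. Between two upright cheeks (inner faces 88 mm apart, tops 100 mm high, x -23 to 23 mm) lies a level blue square tube, parallel to the stand's x, its axis 95 mm above the table. Origin on the table; x = push direction (tube mouth to far end), z up. The tube cracks if the spoon presses on it with over 20 N; keep the robot itself off it.
- mouth (a point): On the stand's middle plane, 95 mm up, in the plane of the tube's mouth, 40 mm behind the stand's origin; x points into the tube. The tube, carelessly clamped, sits up to 26 mm to either side (y) of this point, fixed, by an amount no pose tells: find the bore by touch or eye. Bore 22 mm square. Flat flange round it 48 mm wide, 36 high, 8 thick, its outer face in the mouth plane.
- tube (a joint): How far (m) the blue tube has shifted along the stand's x in its rubber lining: 0 at rest, about 1.25 mm for every 10 N pushed along it; it springs back. It tells nothing of the sideways place.
- block_zone (a point): On the middle plane, 50 mm in from the mouth. Near here a brass block (24 long, 19 wide, 20.5 mm high, 55 to 90 g) is stuck, its near face 26 to 44 mm inside the mouth. A spring tongue in the tube's roof, hanging 1.8 mm into the bore from 17 to 82 mm inside, ramped at the mouth side, holds it with 5 to 10 N of friction: it slides steadily under that push and stays where left.
- outlet (a point): On the middle plane at the tube's far end, 100 mm beyond point mouth along x (the tube is 100 mm long, 28 mm square outside). The block falls out by itself when it is more than half out; a handle end pushed 104 mm into the tube has surely cleared it.
- catch: Round stainless steel bowl, rim 160 mm across, 40 mm high, fixed on the table under the tube's far end; the block drops into it. Origin at the centre of its underside.
- rest: Green plastic spoon rest fixed to the table, base 200 x 70 x 6 mm, two posts 14 mm thick at x = -85 and +85 mm, their notch floors 31 mm above the table, notches 44 mm wide between cheeks 14 mm higher. Between the posts 156 mm is free for the fingers. Origin on the table at its centre; x along its length, z up.
- spoon: Wooden spoon, straight handle 17 x 17 mm from x = -100 to +170 mm, paddle 50 mm wide, 10 thick from x = -100 to -197 mm; 70 g, centre of mass at about x = -10 mm. Origin on the handle's axis; x towards the free handle end, z up. It starts lying across the rest's posts, axis 39.5 mm above the table, nearly parallel to the rest's x. Grip it firmly (40 N or more) across the handle near the origin.
- handle_end (a point): Centre of the end face of the spoon's handle, the end to push with, 170 mm from the spoon's origin along its x.
- flask: Green plastic food flask, 120 mm across, 187 mm high. Bystander, leave alone. Origin under its centre.
- plate: Stainless steel plate, 220 mm across, 22 mm high. Bystander. Origin under its centre.
- mug: White ceramic mug, 82 mm across, 95 mm high, handle at its +y. Bystander. Origin under its centre.
- cup: Blue plastic cup, 74 mm across, 110 mm high. Bystander. Origin under its centre.
- jar: Amber jar with a red lid, 70 mm across, 110 mm high. Bystander. Origin under its centre.

How it is judged:
By the outcome, as a careful person would: the job done as asked, in the order asked, and still so for the second after the job is handed in, with the robot touching nothing.
It also fails if it takes over 64 s, if anything falls off the work surface, if the arm or the gripper's body presses on something with over 40 N, if the wrist force passes 120 N, or if a joint passes its speed limit or range.

## Working session

There is one attempt and no reset: what is moved stays moved. The work goes in short steps, Python scripts to look and compute and a shell command to move; the robot and the scene stay as the last step left them, time stands still between calls to the robot, and variables do not carry over. Pictures are saved under pics/ and viewed, at most 12 in all, crops included, and the job is handed in when it is done.

```bash
ls; mkdir -p pics; python3 - <<'E'
from workcell import bot
import cv2,numpy as np
o=bot.get_obs();print({k:np.round(v,3).tolist() for k,v in o.items()})
for n in("side","top"):
    f=bot.grab_frame(n);cv2.imwrite(f"pics/{n}0.png",f["image"][:,:,::-1]);print(n,f["fx"],f["fy"],f["cx"],f["cy"],f.keys());print(np.round(f["camera_from_world"],3).tolist())
    for t in["stand","catch","rest","spoon","handle_end","mouth","tube"]:
        try:print(t,[(np.round(d["pixel"]).tolist(),round(d["confidence"],2)) for d in bot.spot_in(t,f)][:2])
        except Exception as e:print(t,e)
E
```

```text
pics
{'t': 0.0, 'joint_positions': [1.25, 0.707, -0.028, 1.485, 0.022, 0.951, -0.076], 'qvel': [-0.0, -0.002, -0.001, -0.0, -0.001, -0.0, 0.002], 'joint_efforts': [-0.001, -88.322, 1.234, -23.617, 0.017, 0.007, 0.0], 'eef_pos': [0.158, -0.553, 0.239], 'eef_rot': [0.99, 0.139, -0.0, -0.001], 'ft_force': [0.012, 0.322, 0.653], 'wrist_torque': [-0.034, 0.025, -0.035], 'finger_force': 0.0, 'finger_gap': 0.086}
side 608.2624396100382 608.2624396100382 322.3531695325356 240.97736100967592 dict_keys(['image', 'fx', 'fy', 'cx', 'cy', 'camera_from_world', 'shot'])
[[0.983, -0.185, -0.002, -0.577], [0.107, 0.559, 0.822, -0.121], [-0.151, -0.808, 0.569, -1.674], [0.0, 0.0, 0.0, 1.0]]
stand [([315.0, 239.0], 0.97), ([302.0, 215.0], 0.52)]
catch [([292.0, 207.0], 0.63)]
rest [([277.0, 303.0], 0.98), ([316.0, 239.0], 0.35)]
spoon [([290.0, 323.0], 0.73)]
handle_end [([293.0, 322.0], 0.82)]
mouth [([317.0, 240.0], 0.77)]
tube [([305.0, 214.0], 0.77)]
top 481.437723778294 481.437723778294 317.9027204404341 238.82556282043862 dict_keys(['image', 'fx', 'fy', 'cx', 'cy', 'camera_from_world', 'shot'])
[[-0.025, -0.999, -0.021, 0.007], [0.988, -0.028, 0.151, -0.6], [-0.151, -0.017, 0.988, -1.226], [0.0, 0.0, 0.0, 1.0]]
stand []
catch [([231.0, 253.0], 0.62), ([389.0, 298.0], 0.43)]
rest [([392.0, 300.0], 0.91)]
spoon [([428.0, 292.0], 0.69)]
handle_end [([425.0, 292.0], 0.88)]
mouth [([281.0, 247.0], 0.79), ([264.0, 254.0], 0.34)]
tube [([272.0, 252.0], 0.85), ([283.0, 246.0], 0.5)]
```

View pics/side0.png

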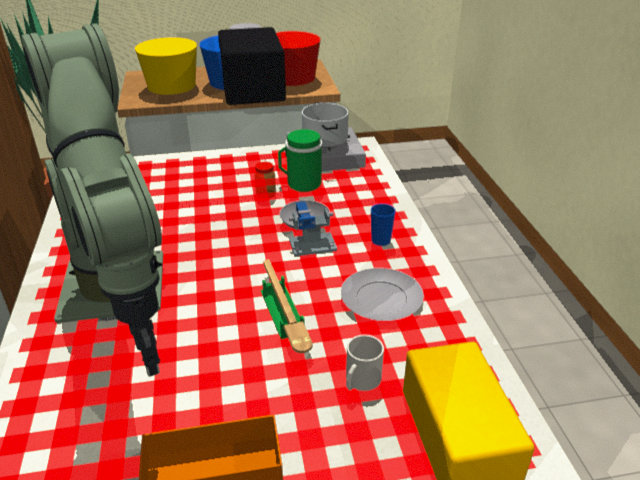

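View pics/top0.png

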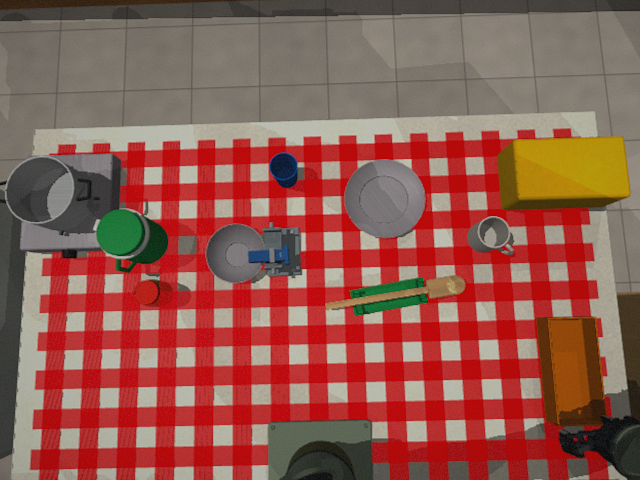

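The side view shows the stand at (315,239), the bowl behind it and the spoon on its rest at (280,305). In the top view the spoon lies from (328,306) to (463,284) with its handle end to the left. The tube's mouth is at about (287,254) and pushes left into the bowl at (237,253).

```bash
cat > h.py <<'E'
from workcell import bot
import cv2,numpy as np
def proj(f,P):
    P=np.atleast_2d(P);M=f["camera_from_world"];c=P@M[:3,:3].T+M[:3,3]
    return np.c_[f["cx"]+f["fx"]*c[:,0]/-c[:,2],f["cy"]+f["fy"]*c[:,1]/c[:,2]]
def back(f,px,z):
    px=np.atleast_2d(px);M=f["camera_from_world"];R,t=M[:3,:3],M[:3,3]
    d=np.c_[(px[:,0]-f["cx"])/f["fx"],-(px[:,1]-f["cy"])/f["fy"],-np.ones(len(px))]@R
    o=-R.T@t;return o+d*((z-o[2])/d[:,2])[:,None]
def rect(m):
    ys,xs=np.nonzero(m);return cv2.minAreaRect(np.c_[xs,ys].astype(np.float32))
E
python3 - <<'E'
from h import *
T=bot.grab_frame("top");S=bot.grab_frame("side")
def crop(f,x0,y0,w,h,s): return cv2.resize(f["image"][y0:y0+h,x0:x0+w,::-1],None,fx=s,fy=s,interpolation=cv2.INTER_CUBIC)
a=crop(T,200,215,100,75,6);b=crop(S,270,190,80,75,6)
cv2.imwrite("pics/c1.png",cv2.hconcat([cv2.resize(a,(400,300)),b[:300*1,:400]])) 
cv2.imwrite("pics/top_stand.png",crop(T,225,215,90,70,8))
cv2.imwrite("pics/side_stand.png",crop(S,270,190,80,70,8))
for n,z in(("spoon",.0395),("rest",.02),("tube",.109),("stand",.09),("catch",.04)):
  for nm,f in(("T",T),("S",S)):
    for d in bot.cut_out(n,f)[:1]:
        r=rect(d["pixels"]);print(nm,n,round(d["confidence"],2),d["pixels"].sum(),np.round(r[0]),np.round(r[1]),round(r[2],1));print(np.round(back(f,cv2.boxPoints(r),z)[:,:2],3).tolist(),np.round(back(f,r[0],z),3).tolist())
        if n=="spoon" and nm=="T":
            ys,xs=np.nonzero(d["pixels"]);W=back(f,np.c_[xs,ys],z)
            h=W[W[:,1]>-.12];print(cv2.fitLine(h[:,:2].astype(np.float32),cv2.DIST_HUBER,0,.01,.01).ravel(),W[:,1].min(),W[:,1].max(),len(h))
E
```

```text
T spoon 0.57 1385 [395. 295.] [ 19. 140.] 78.7
[[0.441, -0.023], [0.502, -0.382], [0.453, -0.388], [0.392, -0.031]] [[0.447, -0.206, 0.04]]
[ 0.13680783 -0.9905976   0.43136972 -0.07622819] -0.38584407453923997 -0.025561852823932807 254
S spoon 0.97 1171 [284. 306.] [101.  20.] 63.4
[[0.384, -0.038], [0.436, -0.006], [0.498, -0.38], [0.454, -0.401]] [[0.446, -0.223, 0.04]]
T rest 0.66 1492 [388. 296.] [27. 75.] 80.0
[[0.466, -0.087], [0.496, -0.285], [0.426, -0.293], [0.397, -0.097]] [[0.446, -0.19, 0.02]]
S rest 0.97 940 [283. 305.] [62. 30.] 67.3
[[0.39, -0.089], [0.47, -0.053], [0.497, -0.294], [0.425, -0.321]] [[0.446, -0.196, 0.02]]
T tube 0.97 427 [268. 254.] [18. 40.] 90.0
[[0.579, 0.166], [0.576, 0.065], [0.531, 0.066], [0.534, 0.166]] [[0.555, 0.116, 0.109]]
S tube 0.69 323 [305. 214.] [27. 17.] 80.5
[[0.534, 0.163], [0.585, 0.169], [0.573, 0.02], [0.525, 0.015]] [[0.554, 0.089, 0.109]]
T stand 0.62 1412 [281. 248.] [54. 36.] 86.6
[[0.639, 0.134], [0.642, 0.041], [0.504, 0.036], [0.501, 0.127]] [[0.571, 0.085, 0.09]]
S stand 0.79 1282 [312. 232.] [44. 47.] 82.6
[[0.502, 0.136], [0.645, 0.144], [0.616, -0.079], [0.487, -0.082]] [[0.561, 0.024, 0.09]]
T catch 0.74 2536 [234. 253.] [57. 59.] 6.3
[[0.502, 0.298], [0.66, 0.283], [0.638, 0.131], [0.482, 0.149]] [[0.57, 0.215, 0.04]]
S catch 0.82 556 [303. 210.] [24. 47.] 65.9
[[0.487, 0.251], [0.643, 0.346], [0.648, 0.201], [0.5, 0.118]] [[0.568, 0.226, 0.04]]
```

View pics/top_stand.png

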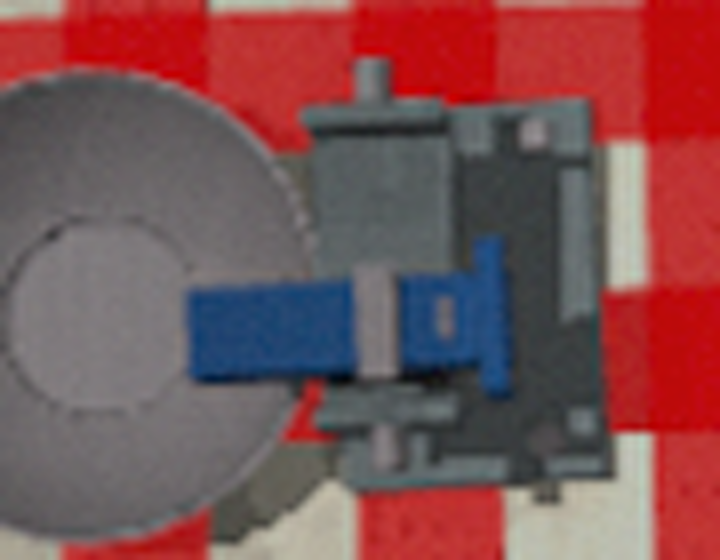

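View pics/side_stand.png

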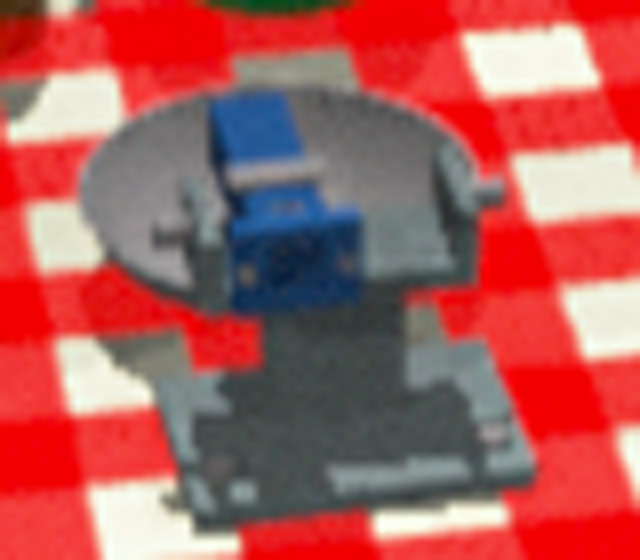

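The crops show the blue tube clearly. In the top view the flange face is at column ~289, rows 244.6–264.6. In the side view the bore centre is at about (306.3,222.7). Next I'll compute the tube axis and the spoon pose.

```bash
python3 - <<'E'
from h import *
T=bot.grab_frame("top");S=bot.grab_frame("side")
i=T["image"].astype(int);m=(i[...,2]>i[...,0]*1.5+15)&(i[...,2]>70)
m[:, :225]=0;m[:,320:]=0;m[:230]=0;m[290:]=0
# tube body edges per column -> centre line on top face
P=[]
for c in range(250,283):
    w=i[230:290,c];b=np.clip((w[:,2]-w[:,0]),0,None)*(m[230:290,c])
    r=np.nonzero(m[230:290,c])[0]
    if len(r)>6:P.append([c,230+(r[0]+r[-1])/2,len(r)])
P=np.array(P);W=back(T,P[:,:2],.109)
l=cv2.fitLine(W[:,:2].astype(np.float32),cv2.DIST_HUBER,0,.01,.01).ravel();print("tube line",l,"yaw",np.degrees(np.arctan2(l[1],l[0])))
print("widths",P[:,2].tolist())
print("flange top corners",np.round(back(T,[[288.9,244.6],[288.9,264.6]],.113),4).tolist())
print("base corners",np.round(back(T,[[225+590/8,215+100/8],[225+613/8,215+475/8],[225+345/8,215+490/8]],.012),4).tolist())
print("cheek tops outer",np.round(back(T,[[225+312/8,215+130/8],[225+443/8,215+120/8],[225+325/8,215+397/8],[225+455/8,215+390/8]],.1),4).tolist())
print("bore side",np.round(back(S,[[270+290/8,190+262/8]],.095),4).tolist())
print("flange side corners top",np.round(back(S,[[270+232/8,190+226/8],[270+360/8,190+210/8]],.113),4).tolist())
print("far end",np.round(back(T,[[225+188/8,215+290/8],[225+190/8,215+384/8]],.109),4).tolist())
# spoon line by wood colour in handle part beyond the rest, both cams
for f,(x0,x1,y0,y1) in((T,(322,352,290,315)),(S,(258,285,255,300))):
    d=f["image"][y0:y1,x0:x1].astype(int);mm=(d[...,0]-d[...,2]>40)&(d[...,1]-d[...,2]>15)&(d[...,0]>d[...,1])&(d[...,1]>70)
    n,L,st,_=cv2.connectedComponentsWithStats(mm.astype(np.uint8));k=1+np.argmax(st[1:,4]);ys,xs=np.nonzero(L==k)
    w=back(f,np.c_[xs+x0,ys+y0],.045);print(len(xs),cv2.fitLine(w[:,:2].astype(np.float32),cv2.DIST_HUBER,0,.01,.01).ravel(),w[:,1].max())
E
```

```text
tube line [ 0.03082057 -0.99952495  0.5516336   0.12369914] yaw -88.233826
widths [11.0, 11.0, 11.0, 11.0, 11.0, 11.0, 11.0, 11.0, 11.0, 11.0, 11.0, 11.0, 11.0, 11.0, 12.0, 12.0, 12.0, 11.0, 11.0, 11.0, 11.0, 12.0, 12.0, 12.0, 7.0, 7.0, 12.0]
flange top corners [[0.5768, 0.0626, 0.113], [0.5267, 0.0634, 0.113]]
base corners [[0.6374, 0.0429, 0.012], [0.5096, 0.0376, 0.012], [0.5069, 0.1277, 0.012]]
cheek tops outer [[0.6146, 0.1263, 0.1], [0.6166, 0.0847, 0.1], [0.5295, 0.1229, 0.1], [0.5306, 0.082, 0.1]]
bore side [[0.5527, 0.0648, 0.095]]
flange side corners top [[0.5319, 0.0646, 0.113], [0.5788, 0.0665, 0.113]]
far end [[0.5634, 0.1645, 0.109], [0.5338, 0.1639, 0.109]]
189 [ 0.14177077 -0.9898995   0.42820325 -0.05772314] -0.022998030978219043
355 [ 0.13818401 -0.9904066   0.43343398 -0.11244153] -0.02047691455983225
```

```bash
cat >> h.py <<'E'
from scipy.spatial.transform import Rotation as Ro
def go(pos,yaw):
    """travel (cm) and rotvec (deg) in the tool frame for TCP pos, tool down, tool y at yaw (deg)"""
    o=bot.get_obs();R=Ro.from_quat(o["eef_rot"]);y=np.radians(yaw)
    Y=np.array([np.cos(y),np.sin(y),0]);Z=np.array([0,0,-1.]);G=Ro.from_matrix(np.c_[np.cross(Y,Z),Y,Z])
    print("t",o["t"],"pos",np.round(o["eef_pos"],4),"travel",np.round(R.inv().apply(np.array(pos)-o["eef_pos"])*100,2),"rot",np.round((R.inv()*G).as_rotvec(degrees=True),2),"F",np.round(o["ft_force"],1))
E
python3 -c "
from h import *
go([.446,-.191,.12],8)"
```

```text
t 1.5 pos [ 0.1582 -0.5528  0.2393] travel [ 37.62 -26.86  11.93] rot [-1.000e-02 -1.000e-02 -8.203e+01] F [-0.2 -0.2 -0.8]
```

```bash
python3 -m crank '{"travel":[[37.6,-26.9,11.9],[37.6,-26.9,11.9],[37.6,-26.9,11.9],[37.6,-26.9,11.9],[37.6,-26.9,11.9],[37.6,-26.9,11.9],[37.6,-26.9,11.9],[37.6,-26.9,11.9],[37.6,-26.9,11.9],[37.6,-26.9,11.9],[37.6,-26.9,11.9],[37.6,-26.9,11.9],[37.6,-26.9,11.9],[37.6,-26.9,11.9],[37.6,-26.9,11.9],[37.6,-26.9,11.9]],"rotation":[[0,0,-10],[0,0,-20],[0,0,-30],[0,0,-40],[0,0,-50],[0,0,-60],[0,0,-70],[0,0,-80],[0,0,-82],[0,0,-82],[0,0,-82],[0,0,-82],[0,0,-82],[0,0,-82],[0,0,-82],[0,0,-82]],"fingers":[8.5,8.5,8.5,8.5,8.5,8.5,8.5,8.5,8.5,8.5,8.5,8.5,8.5,8.5,8.5,8.5]}'
python3 -c "
from h import *
go([.446,-.191,.0285],8)
f=bot.grab_frame('side');cv2.imwrite('pics/h1.png',cv2.resize(f['image'][180:380,180:420,::-1],None,fx=3,fy=3))"
```

```text
t: 3.5
eef_pos: [0.4457, -0.1907, 0.1203]
eef_rot: [0.656, 0.755, 0.0, -0.0]
ft_force: [0.1, -0.4, -0.7]
finger_gap: 0.0849
finger_force: 0.0
t 3.5 pos [ 0.4457 -0.1907  0.1203] travel [-0.04  0.02  9.18] rot [ 0.   -0.01 -0.03] F [ 0.1 -0.4 -0.7]
```

View pics/h1.png

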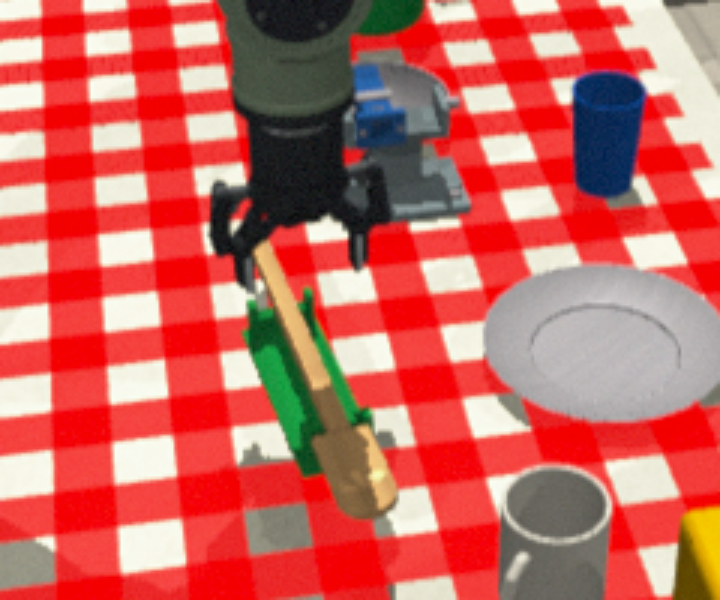

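The fingers (about (250,270) and (358,250) in the crop) straddle the handle, so I'll descend and close.

```bash
python3 -m crank '{"travel":[[0,0,3],[0,0,6],[0,0,8],[0,0,9.2],[0,0,9.2],[0,0,9.2],[0,0,9.2],[0,0,9.2],[0,0,9.2],[0,0,9.2],[0,0,9.2],[0,0,9.2]],"rotation":[[0,0,0],[0,0,0],[0,0,0],[0,0,0],[0,0,0],[0,0,0],[0,0,0],[0,0,0],[0,0,0],[0,0,0],[0,0,0],[0,0,0]],"fingers":[8.5,8.5,8.5,8.5,8.5,1.0,1.0,1.0,1.0,1.0,1.0,1.0]}'
python3 -c "
from h import *
go([.55,-.13,.15],2)"
```

```text
t: 5.05
eef_pos: [0.4458, -0.1907, 0.0286]
eef_rot: [0.656, 0.755, 0.0, 0.0]
ft_force: [-0.6, 0.1, 7.2]
finger_gap: 0.0157
finger_force: 58.4
t 5.05 pos [ 0.4458 -0.1907  0.0286] travel [  4.57  11.17 -12.13] rot [0.02 0.01 5.97] F [-0.6  0.1  7.2]
```

```bash
python3 -m crank '{"travel":[[0,0,-2],[0,0,-5],[0,0,-9],[0,0,-11.5],[0,0,-11.5],[0,0,-11.5]],"rotation":[[0,0,0],[0,0,0],[0,0,0],[0,0,0],[0,0,0],[0,0,0]],"fingers":[1,1,1,1,1,1]}'
python3 -c "
from h import *
f=bot.grab_frame('top')
for n,z in(('mug',.05),('plate',.015)):
  d=bot.spot_in(n,f)
  if d:print(n,back(f,d[0]['pixel'],z),d[0]['confidence'])
go([.560,-.146,.144],2)"
```

```text
t: 5.8
eef_pos: [0.4455, -0.1907, 0.1428]
eef_rot: [0.656, 0.755, -0.0, -0.0]
ft_force: [-0.1, 0.3, -1.0]
finger_gap: 0.016
finger_force: 58.7
mug [[ 0.59455385 -0.45935902  0.05      ]] 0.77
plate [[ 0.71124834 -0.1894034   0.015     ]] 0.87
t 5.95 pos [ 0.4454 -0.1905  0.1426] travel [ 2.82 11.97 -0.15] rot [-0.07 -0.04  5.98] F [ 0.6 -0.1 -1.2]
```

```bash
python3 -m crank '{"travel":[[0.7,3,0],[1.4,6,0],[2.1,9,0],[2.8,12,0],[2.8,12,0],[2.8,12,0],[2.8,12,0]],"rotation":[[0,0,1.5],[0,0,3],[0,0,4.5],[0,0,6],[0,0,6],[0,0,6],[0,0,6]],"fingers":[1,1,1,1,1,1,1]}'
python3 - <<'E'
from h import *
go([.560,-.146,.084],2)
T=bot.grab_frame("top");S=bot.grab_frame("side")
o=bot.get_obs();p=o["eef_pos"]
for nm,f in(("T",T),("S",S)):
    for n in("spoon","handle_end"):
        for d in bot.cut_out("spoon",f)[:1] if n=="spoon" else bot.spot_in(n,f)[:2]:
            if n=="spoon":
                ys,xs=np.nonzero(d["pixels"]);W=back(f,np.c_[xs,ys],p[2]+.011);h=W[W[:,1]>p[1]-.05]
                print(nm,len(h),cv2.fitLine(h[:,:2].astype(np.float32),cv2.DIST_HUBER,0,.01,.01).ravel(),W[:,1].min(),W[:,1].max())
            else: print(nm,n,d["pixel"],d["confidence"],back(f,d["pixel"],p[2]+.011))
a=cv2.resize(T["image"][200:330,220:420,::-1],None,fx=4,fy=4,interpolation=cv2.INTER_CUBIC)
cv2.imwrite("pics/t2.png",a)
cv2.imwrite("pics/s2.png",cv2.resize(S["image"][170:320,240:440,::-1],None,fx=4,fy=4,interpolation=cv2.INTER_CUBIC))
E
```

```text
t: 6.82
eef_pos: [0.56, -0.1468, 0.1432]
eef_rot: [0.695, 0.719, -0.0, -0.0]
ft_force: [0.3, -0.8, -0.9]
finger_gap: 0.0162
finger_force: 58.8
t 6.825 pos [ 0.56   -0.1468  0.1432] travel [0.09 0.   5.92] rot [-0.04  0.01 -0.05] F [ 0.3 -0.8 -0.9]
T 397 [ 0.02289103 -0.999738    0.5579154  -0.04990644] -0.34423738196783016 0.02316259892064507
T handle_end [432.2, 246.7] 0.79 [[ 0.55625334 -0.28396775  0.1543383 ]]
T handle_end [282.3, 247.1] 0.62 [[0.56527551 0.07536736 0.1543383 ]]
S 144 [ 0.04892584  0.9988024   0.5628505  -0.15383974] -0.3475503455310529 -0.09141587426101183
S handle_end [330.5, 276.6] 0.78 [[ 0.5567529  -0.26980328  0.1543383 ]]
S handle_end [302.2, 246.8] 0.57 [[ 0.50996136 -0.13520111  0.1543383 ]]
```

View pics/s2.png

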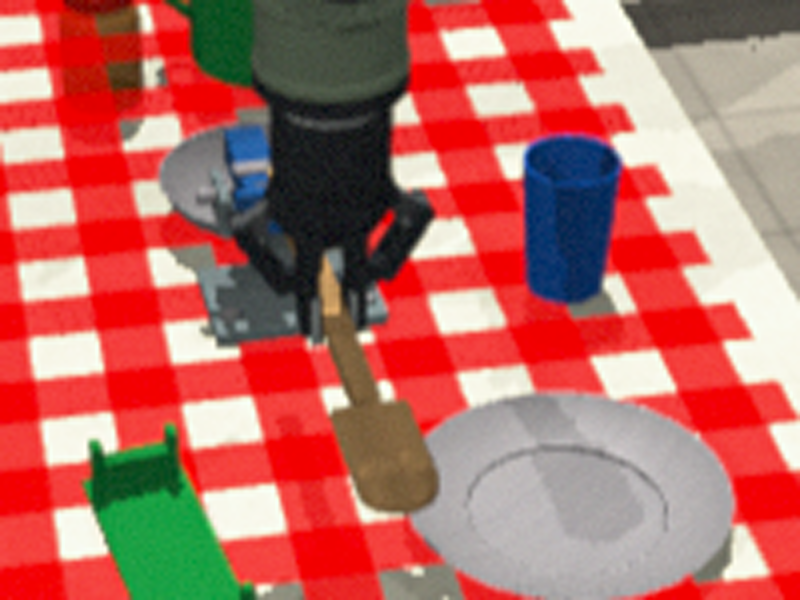

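View pics/t2.png

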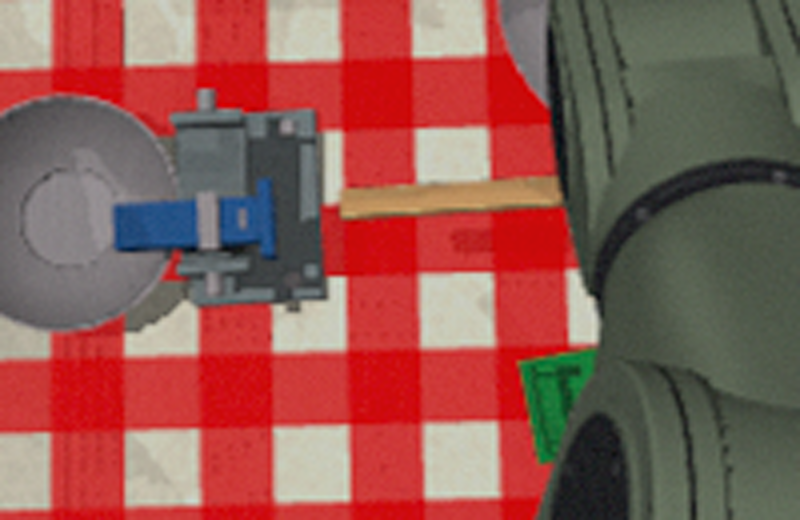

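The top crop shows the handle (tip at crop (340,203)) lined up just behind the flange (face at crop (272,218)); the side view is blocked by the gripper. I'll lower to tube height, then compare handle and tube in the same picture.

```bash
python3 -m crank '{"travel":[[0,0,2],[0,0,4],[0,0,5.5],[0,0,5.95],[0,0,5.95],[0,0,5.95]],"rotation":[[0,0,0],[0,0,0],[0,0,0],[0,0,0],[0,0,0],[0,0,0]],"fingers":[1,1,1,1,1,1]}'
cat >> h.py <<'E'
def axes():
    T=bot.grab_frame("top");i=T["image"].astype(int)
    hs=cv2.cvtColor(T["image"],cv2.COLOR_RGB2HSV).astype(int)
    blue=(abs(hs[...,0]-109)<14)&(hs[...,1]>100)
    wood=(hs[...,0]>8)&(hs[...,0]<24)&(hs[...,1]>60)&(hs[...,1]<200)&(hs[...,2]>70)
    out={}
    for nm,m,c in(("tube",blue,range(250,284)),("flange",blue,range(285,288)),("wood",wood,range(285,360))):
        P=[]
        for k in c:
            r=np.nonzero(m[235:275,k])[0]
            if 5<=len(r)<=24:P.append([k,235+(r[0]+r[-1])/2,len(r)])
        P=np.array(P)
        if len(P)<2:print(nm,"none");continue
        W=back(T,P[:,:2],.095);
        if nm!="flange":
            l=cv2.fitLine(W[:,:2].astype(np.float32),cv2.DIST_HUBER,0,.01,.01).ravel();s=l[0]/l[1]
            print(nm,len(P),"width",P[:,2].mean().round(1),"cols",P[0,0],P[-1,0],"slope dx/dy",round(s,4),"x at y=.064",round(l[2]+s*(.064-l[3]),4),"x at end",round(l[2]+s*(W[:,1].max()-l[3]),4),"ymax",W[:,1].max().round(4))
        else:print(nm,W[:,:2].mean(0).round(4),P[:,2])
    return T
E
python3 - <<'E'
from h import *
axes();axes()
S=bot.grab_frame("side")
cv2.imwrite("pics/s3.png",cv2.resize(S["image"][190:270,270:370,::-1],None,fx=8,fy=7,interpolation=cv2.INTER_CUBIC)[:600])
go([.560,-.146,.0835],2)
E
```

```text
t: 7.88
eef_pos: [0.5609, -0.1464, 0.0844]
eef_rot: [0.695, 0.719, 0.0, 0.0]
ft_force: [0.2, 0.5, 0.3]
finger_gap: 0.0161
finger_force: 58.8
tube 28 width 11.9 cols 250.0 283.0 slope dx/dy -0.0304 x at y=.064 0.5546 x at end 0.5516 ymax 0.163
flange [0.556  0.0717] [20. 21. 21.]
wood 52 width 7.2 cols 306.0 357.0 slope dx/dy -0.0347 x at y=.064 0.5546 x at end 0.5561 ymax 0.0211
tube 28 width 11.8 cols 250.0 283.0 slope dx/dy -0.0302 x at y=.064 0.5546 x at end 0.5516 ymax 0.163
flange [0.5556 0.0717] [19. 21. 21.]
wood 52 width 7.2 cols 306.0 357.0 slope dx/dy -0.0351 x at y=.064 0.5544 x at end 0.5559 ymax 0.0211
t 8.025 pos [ 0.5608 -0.1463  0.0842] travel [ 0.04 -0.08  0.07] rot [ 0.03  0.   -0.03] F [ 0.6 -0.1 -0.3]
```

View pics/s3.png

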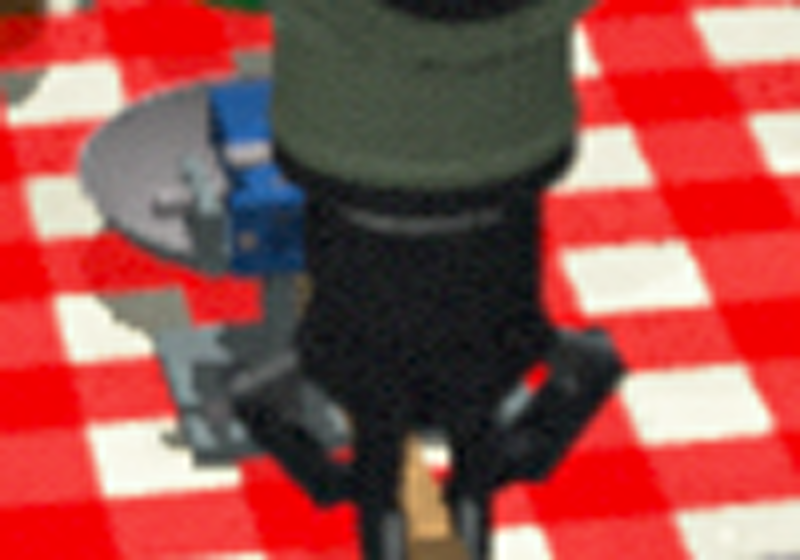

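```bash
python3 -m crank '{"travel":[[1,0,0.07],[2,0,0.07],[3,0,0.07],[3.6,0,0.07],[3.9,0,0.07],[4.1,0,0.07],[4.2,0,0.07],[4.2,0,0.07]],"rotation":[[0,0,0],[0,0,0],[0,0,0],[0,0,0],[0,0,0],[0,0,0],[0,0,0],[0,0,0]],"fingers":[1,1,1,1,1,1,1,1]}'
python3 -c "
from h import *
T=axes();go([.5595,-.104,.0835],2)
cv2.imwrite('pics/t4.png',cv2.resize(T['image'][225:285,230:310,::-1],None,fx=10,fy=10,interpolation=cv2.INTER_CUBIC))"
```

```text
t: 9.02
eef_pos: [0.5592, -0.1044, 0.0831]
eef_rot: [0.695, 0.719, 0.0, -0.0]
ft_force: [0.6, -0.3, -1.1]
finger_gap: 0.0159
finger_force: 58.8
tube 28 width 11.8 cols 250.0 283.0 slope dx/dy -0.0298 x at y=.064 0.5546 x at end 0.5517 ymax 0.163
flange [0.5556 0.0717] [19. 21. 21.]
wood 49 width 7.3 cols 289.0 337.0 slope dx/dy -0.0314 x at y=.064 0.5542 x at end 0.5542 ymax 0.0641
t 9.075 pos [ 0.5592 -0.1045  0.0831] travel [ 0.05  0.03 -0.04] rot [-0.   -0.   -0.04] F [-0.6  0.4 -0.8]
```

View pics/t4.png

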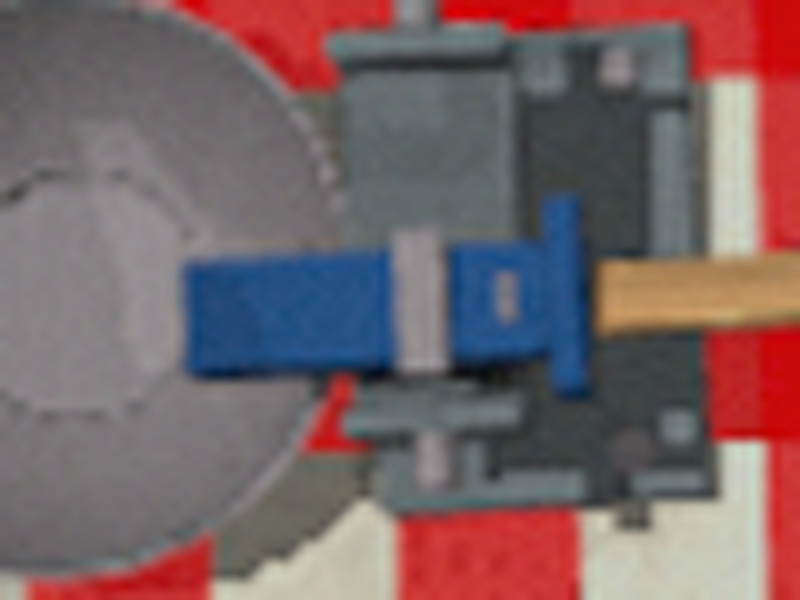

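The handle tip (590,297) is just short of the flange face (585,295), centred to within about 0.5 mm. Feeding in gently.

```bash
python3 -m crank '{"travel":[[0.15,0,0],[0.3,0,0],[0.45,0,0],[0.55,0,0],[0.55,0,0]],"rotation":[[0,0,0],[0,0,0],[0,0,0],[0,0,0],[0,0,0]],"fingers":[1,1,1,1,1]}'
```

```text
t: 9.7
eef_pos: [0.559, -0.0987, 0.0831]
eef_rot: [0.695, 0.719, 0.0, -0.0]
ft_force: [-0.3, 0.4, -0.1]
finger_gap: 0.0162
finger_force: 58.8
```

```bash
python3 -m crank '{"travel":[[0.15,0,0],[0.3,0,0],[0.45,0,0],[0.6,0,0],[0.6,0,0]],"rotation":[[0,0,0],[0,0,0],[0,0,0],[0,0,0],[0,0,0]],"fingers":[1,1,1,1,1]}'; python3 -c "
from h import *
axes()"
```

```text
t: 10.32
eef_pos: [0.5589, -0.0927, 0.0831]
eef_rot: [0.695, 0.719, 0.0, -0.0]
ft_force: [-0.5, -0.1, -0.7]
finger_gap: 0.0158
finger_force: 58.8
tube 28 width 11.8 cols 250.0 283.0 slope dx/dy -0.0299 x at y=.064 0.5545 x at end 0.5516 ymax 0.163
flange [0.556  0.0717] [20. 21. 21.]
wood 43 width 7.3 cols 289.0 331.0 slope dx/dy -0.0382 x at y=.064 0.5539 x at end 0.5539 ymax 0.0641
```

The end is inside with no force. I'll carry on past the tongue's ramp.

```bash
python3 -m crank '{"travel":[[0.25,0,0],[0.5,0,0],[0.75,0,0],[1.0,0,0],[1.2,0,0],[1.4,0,0],[1.4,0,0]],"rotation":[[0,0,0],[0,0,0],[0,0,0],[0,0,0],[0,0,0],[0,0,0],[0,0,0]],"fingers":[1,1,1,1,1,1,1]}'
```

```text
t: 11.25
eef_pos: [0.5583, -0.0787, 0.0831]
eef_rot: [0.695, 0.719, 0.0, -0.0]
ft_force: [-0.1, 0.2, -1.1]
finger_gap: 0.0162
finger_force: 58.8
```

```bash
python3 -m crank '{"travel":[[0.2,0,0],[0.4,0,0],[0.6,0,0],[0.8,0,0],[1.0,0,0],[1.2,0,0],[1.4,0,0],[1.6,0,0],[1.8,0,0],[2.0,0,0]],"rotation":[[0,0,0],[0,0,0],[0,0,0],[0,0,0],[0,0,0],[0,0,0],[0,0,0],[0,0,0],[0,0,0],[0,0,0]],"fingers":[1,1,1,1,1,1,1,1,1,1]}'; python3 -c "
from h import *
axes();go([.55,0,.083],2)"
```

```text
t: 12.5
eef_pos: [0.5576, -0.0602, 0.0831]
eef_rot: [0.695, 0.719, -0.001, 0.001]
ft_force: [0.7, -8.6, -0.7]
finger_gap: 0.0158
finger_force: 58.8
tube 28 width 11.8 cols 250.0 283.0 slope dx/dy -0.0345 x at y=.064 0.5549 x at end 0.5515 ymax 0.163
flange [0.5551 0.0717] [19. 21. 18.]
wood 28 width 7.6 cols 288.0 315.0 slope dx/dy -0.0419 x at y=.064 0.5539 x at end 0.5538 ymax 0.0666
t 12.55 pos [ 0.5576 -0.0599  0.0831] travel [ 6.01 -0.56  0.  ] rot [-0.01  0.09 -0.08] F [-0.2 -9.  -0.3]
```

```bash
python3 -m crank '{"travel":[[0.25,0,0],[0.5,0,0],[0.75,0,0],[1.0,0,0],[1.25,0,0],[1.5,0,0],[1.75,0,0],[2.0,0,0],[2.25,0,0],[2.5,0,0],[2.75,0,0],[3.0,0,0]],"rotation":[[0,0,0],[0,0,0],[0,0,0],[0,0,0],[0,0,0],[0,0,0],[0,0,0],[0,0,0],[0,0,0],[0,0,0],[0,0,0],[0,0,0]],"fingers":[1,1,1,1,1,1,1,1,1,1,1,1]}'
```

```text
t: 14.05
eef_pos: [0.5565, -0.0301, 0.0831]
eef_rot: [0.695, 0.719, -0.001, 0.0]
ft_force: [0.7, -8.3, -0.1]
finger_gap: 0.0162
finger_force: 58.8
```

```bash
python3 -m crank '{"travel":[[0.25,0,0],[0.5,0,0],[0.75,0,0],[1.0,0,0],[1.25,0,0],[1.5,0,0],[1.75,0,0],[2.0,0,0],[2.25,0,0],[2.5,0,0],[2.75,0,0],[3.0,0,0],[3.2,0,0],[3.2,0,0]],"rotation":[[0,0,0],[0,0,0],[0,0,0],[0,0,0],[0,0,0],[0,0,0],[0,0,0],[0,0,0],[0,0,0],[0,0,0],[0,0,0],[0,0,0],[0,0,0],[0,0,0]],"fingers":[1,1,1,1,1,1,1,1,1,1,1,1,1,1]}'; python3 -c "
from h import *
T=axes();go([.5595,-.104,.0835],2)
cv2.imwrite('pics/t5.png',cv2.resize(T['image'][220:290,200:310,::-1],None,fx=7,fy=7,interpolation=cv2.INTER_CUBIC))"
```

```text
t: 15.8
eef_pos: [0.5555, 0.0033, 0.0831]
eef_rot: [0.695, 0.719, 0.0, -0.0]
ft_force: [0.0, -0.8, -0.1]
finger_gap: 0.0161
finger_force: 58.8
tube 28 width 11.5 cols 250.0 283.0 slope dx/dy -0.0291 x at y=.064 0.5542 x at end 0.5513 ymax 0.163
flange none
wood 9 width 15.3 cols 351.0 359.0 slope dx/dy -0.3772 x at y=.064 0.496 x at end 0.5549 ymax -0.0922
t 15.85 pos [0.5555 0.0031 0.0831] travel [-10.72   0.03  -0.04] rot [ 0.   -0.   -0.02] F [ 0.4  0.8 -0.5]
```

View pics/t5.png

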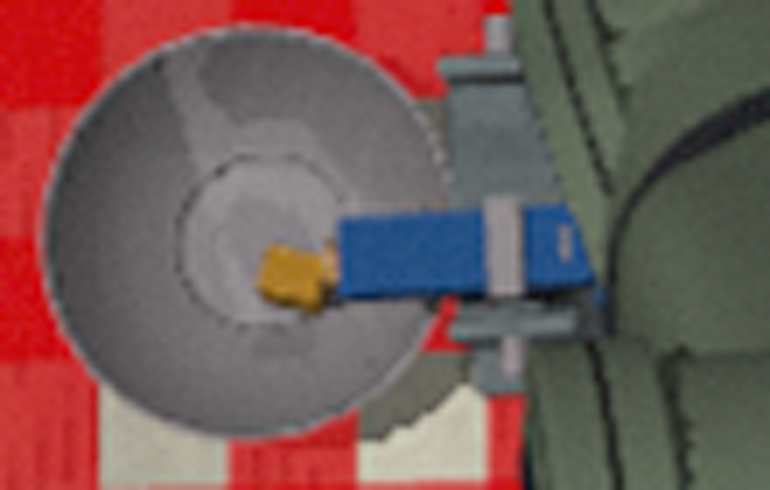

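The brass block is at crop (290,277), lying in the bowl. The handle tip pokes out of the tube at (333,265) and the force has fallen to about zero. Withdrawing.

```bash
python3 -m crank '{"travel":[[-0.5,0,0],[-1.2,0,0],[-2,0,0],[-2.8,0,0],[-3.6,0,0],[-4.4,0,0],[-5.2,0,0],[-6,0,0],[-6.8,0,0],[-7.6,0,0],[-8.4,0,0],[-9.2,0,0],[-10,0,0],[-10.8,0,0],[-11.6,0,0],[-12.6,0,0],[-14,0,0],[-15,0,0],[-15,0,0]],"rotation":[[0,0,0],[0,0,0],[0,0,0],[0,0,0],[0,0,0],[0,0,0],[0,0,0],[0,0,0],[0,0,0],[0,0,0],[0,0,0],[0,0,0],[0,0,0],[0,0,0],[0,0,0],[0,0,0],[0,0,0],[0,0,0],[0,0,0]],"fingers":[1,1,1,1,1,1,1,1,1,1,1,1,1,1,1,1,1,1,1]}'; python3 -c "
from h import *
T=axes();go([.4458,-.1907,.084],8)"
```

```text
t: 18.23
eef_pos: [0.5605, -0.1478, 0.083]
eef_rot: [0.695, 0.719, -0.0, 0.0]
ft_force: [-0.4, -0.5, -0.9]
finger_gap: 0.0159
finger_force: 58.8
tube 28 width 11.8 cols 250.0 283.0 slope dx/dy -0.0349 x at y=.064 0.555 x at end 0.5516 ymax 0.163
flange [0.5556 0.0717] [19. 21. 21.]
wood 53 width 7.1 cols 306.0 358.0 slope dx/dy -0.0318 x at y=.064 0.5545 x at end 0.5558 ymax 0.0211
t 18.275 pos [ 0.5606 -0.1469  0.0831] travel [ -3.98 -11.62  -0.1 ] rot [-0.   -0.02 -6.05] F [ 0.3  1.  -1. ]
```

```bash
python3 -m crank '{"travel":[[-1,-3,-0.1],[-2,-6,-0.1],[-3,-9,-0.1],[-4,-11.6,-0.1],[-4,-11.6,-0.1],[-4,-11.6,-0.1],[-4,-11.6,-0.1]],"rotation":[[0,0,-1.5],[0,0,-3],[0,0,-4.5],[0,0,-6],[0,0,-6],[0,0,-6],[0,0,-6]],"fingers":[1,1,1,1,1,1,1]}'; python3 -c "
from h import *
go([.4458,-.1907,.029],8)"
```

```text
t: 19.15
eef_pos: [0.4468, -0.1902, 0.0841]
eef_rot: [0.656, 0.755, 0.0, 0.0]
ft_force: [-0.2, -0.9, -1.1]
finger_gap: 0.0159
finger_force: 58.9
t 19.15 pos [ 0.4468 -0.1902  0.0841] travel [-0.04 -0.11  5.51] rot [ 0.03 -0.01  0.02] F [-0.2 -0.9 -1.1]
```

```bash
python3 -m crank '{"travel":[[0,-0.1,1.5],[0,-0.1,3],[0,-0.1,4.2],[0,-0.1,4.9],[0,-0.1,5.2],[0,-0.1,5.4],[0,-0.1,5.5],[0,-0.1,5.5]],"rotation":[[0,0,0],[0,0,0],[0,0,0],[0,0,0],[0,0,0],[0,0,0],[0,0,0],[0,0,0]],"fingers":[1,1,1,1,1,1,1,1]}'
```

```text
t: 20.15
eef_pos: [0.4452, -0.1909, 0.0292]
eef_rot: [0.656, 0.755, 0.0, 0.0]
ft_force: [-0.2, 0.6, -0.0]
finger_gap: 0.0162
finger_force: 58.9
```

```bash
python3 -m crank '{"travel":[[0,0,0],[0,0,0],[0,0,0],[0,0,0],[0,0,0],[0,0,0],[0,0,0],[0,0,0],[0,0,-2],[0,0,-5],[0,0,-9],[0,0,-14],[0,0,-18],[0,0,-18],[0,0,-18]],"rotation":[[0,0,0],[0,0,0],[0,0,0],[0,0,0],[0,0,0],[0,0,0],[0,0,0],[0,0,0],[0,0,0],[0,0,0],[0,0,0],[0,0,0],[0,0,0],[0,0,0],[0,0,0]],"fingers":[3,5,7,8.5,8.5,8.5,8.5,8.5,8.5,8.5,8.5,8.5,8.5,8.5,8.5]}'; python3 -c "
from h import *
go([.3,-.4,.25],8)
S=bot.grab_frame('side')
cv2.imwrite('pics/s6.png',cv2.resize(S['image'][190:370,220:440,::-1],None,fx=3.3,fy=3.3))"
```

```text
t: 22.02
eef_pos: [0.4448, -0.191, 0.2087]
eef_rot: [0.656, 0.755, -0.0, -0.0]
ft_force: [0.8, -0.3, -1.5]
finger_gap: 0.085
finger_force: 0.0
t 22.025 pos [ 0.4448 -0.191   0.2087] travel [-18.69 -17.24  -4.13] rot [-0.03 -0.01 -0.04] F [ 0.8 -0.3 -1.5]
```

View pics/s6.png

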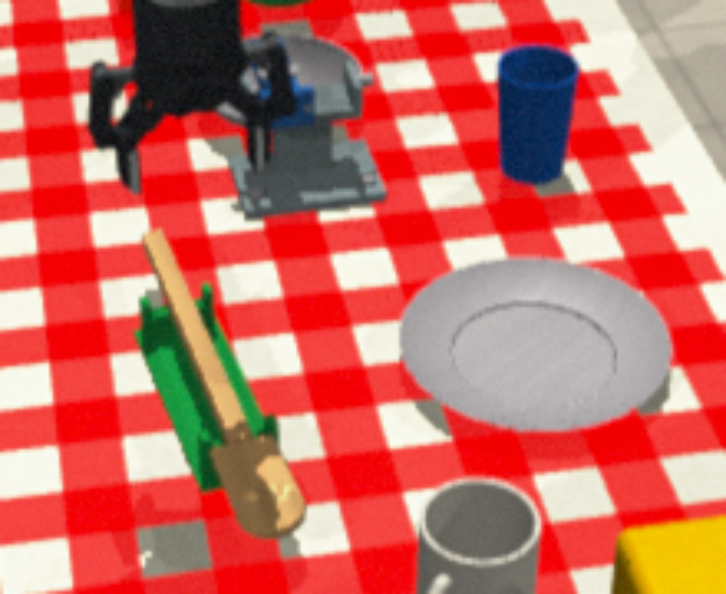

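The spoon lies across both posts again, from crop (152,235) to (285,520), and the gripper is clear. The stand, plate and cup are in their places.

```bash
python3 -c "
from workcell import bot
print(bot.close_job())"
```

```text
the job is handed in; nothing more can be done
None
```

The block is in the bowl, the spoon is back across both posts of its rest, the measured push stayed around 9 N, and the job was handed in at about 22 s with no verdict returned.

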